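Carry the tray of pink-lidded pots to the cork mat

TASK

Pick up the bamboo tray that holds the two pink-lidded sample pots (not the same tray with the black pots) by its upright middle handle, lift it well clear of the table and carry it level, with both pots riding inside it. Set it down, without dropping it, in the middle of the rectangular cork mat with its long sides along the mat's long sides, and let go.

Things in the scene. Friction and masses are not known exactly. Their poses are not given: they have to be found in the camera images.
- tray: open bamboo tray holding two loose pink-lidded pots, about 0.3 kg; 160 mm (x) by 110 mm (y), rim 18 mm high, walls and floor 5 mm. Flat upright handle plate at its centre, 50 mm long (x), 12 mm thick (y), top 90 mm above the underside: pinch it across the 12 mm, fingers above the pots (their tops: 25 mm). Origin at centre of underside, z up. An identical tray with black pots is a bystander
- pot_1: loose round cosmetic sample pot with a white body and a flat pink lid, 30 mm in diameter and 20 mm high, 20 g, standing free on the floor of the tray; origin at the centre of its underside, z up
- pot_2: loose round cosmetic sample pot with a white body and a flat pink lid, 30 mm in diameter and 20 mm high, 20 g, standing free on the floor of the tray; origin at the centre of its underside, z up
- mat: rectangular cork mat fixed to the table, 200 mm long (its x) by 150 mm wide (its y), 4 mm thick; origin at the centre of its underside, on the table top, z up. Either way round will do. (The small round cork coaster under the glass is not it.)

How it is judged (in metres and radians):
On the way, in this order (a step that is already met when the one before it is completed fails the run):
1. the tray is lifted clear of the table with both pots inside (height (world z) of tray above 0.025 m and x of pot_1 in the frame of tray between -0.08 and 0.08 m and y of pot_1 in the frame of tray between -0.055 and 0.055 m and z of pot_1 in the frame of tray between -0.005 and 0.035 m and x of pot_2 in the frame of tray between -0.08 and 0.08 m and y of pot_2 in the frame of tray between -0.055 and 0.055 m and z of pot_2 in the frame of tray between -0.005 and 0.035 m), for 0.2 s.
2. the tray is lowered onto the middle of the mat while still held, not dropped (horizontal distance between tray and mat below 0.02 m and angle between the x axis of tray and the x axis of mat, either way round below 0.262 rad and height (world z) of tray below 0.012 m and contact force between the fingers and tray above 0.3 N), for 0.05 s.
At the end, for the whole second after the job is handed in: the tray stands flat and at rest on the cork mat, its centre within 20 mm of the mat's centre and its long sides within 15 degrees of the mat's, with both pink-lidded pots at rest inside it (horizontal distance between tray and mat below 0.02 m and angle between the x axis of tray and the x axis of mat, either way round below 0.262 rad and height (world z) of tray between -0.003 and 0.012 m and x of pot_1 in the frame of tray between -0.08 and 0.08 m and y of pot_1 in the frame of tray between -0.055 and 0.055 m and z of pot_1 in the frame of tray between -0.005 and 0.035 m and x of pot_2 in the frame of tray between -0.08 and 0.08 m and y of pot_2 in the frame of tray between -0.055 and 0.055 m and z of pot_2 in the frame of tray between -0.005 and 0.035 m and angle between tray's own z axis and vertical below 0.1 rad and linear speed of tray below 0.02 m/s and linear speed of each of pot_1, pot_2 below 0.03 m/s); the robot touches nothing.
It fails at once if a pot leaves the tray (not ((x of pot_1 in the frame of tray between -0.08 and 0.08 m and y of pot_1 in the frame of tray between -0.055 and 0.055 m and z of pot_1 in the frame of tray between -0.005 and 0.035 m) and (x of pot_2 in the frame of tray between -0.08 and 0.08 m and y of pot_2 in the frame of tray between -0.055 and 0.055 m and z of pot_2 in the frame of tray between -0.005 and 0.035 m))).
It fails at once if the tray is tipped more than 20 degrees (angle between tray's own z axis and vertical above 0.35 rad).
It also fails if it takes over 48 s, if anything falls off the work surface, if the arm or the gripper's body presses on something with over 40 N, if the wrist force passes 120 N, or if a joint passes its speed limit or range.

ROBOT

A 6-joint arm with a two-finger parallel gripper is mounted at the origin on the work surface. World frame = base frame: x ahead of the robot, y to its left, z up, the work surface at z = 0. Lengths are in mm, angles in rad, forces in N, time in s.
With the tool pointing down it reaches from about 350 to 875 mm from the base axis. Payload 15.5 kg.
Tool frame: the origin (TCP) lies midway between the tips of the shut fingers; the grasp point (between the pads) lies 19 mm behind it (arm.hold_point_z is the distance from the TCP to the grasp point, in mm); z points along the fingers, y is the line along which they close (so a half turn about z gives the same grasp; the last joint's range is limited). The gripper opens to 85 mm and grips with 20 to 120 N. Pads are 22 mm wide; open, the fingers measure 114 mm over their backs; the gripper's body (76 mm by 85 mm) begins 54 mm behind the grasp point. The pads swing forward as they close: fully open they stand 13 mm farther back than shut.
Start: joints at [1.048, 0.494, 1.345, -0, 1.302, -0.096], TCP at [259.289, 568.679, 231.277] pointing down, gripper open.
Joint ranges: [-2.91, 2.91], [-0.82, 2.16], [0.22, 2.67], [-1.22, 4.37], [0.12, 2.79], [-3.08, 3.08]. Speed limits (rad/s): [1.89, 1.89, 2.57, 3.01, 3.01, 3.01].

INTERFACE

Orientations are given as a unit quaternion [x, y, z, w].
In Python, from workcell import monitor, cams, arm gives the robot as it stands. The module is installed in compiled form; this text tells all that it offers.
- The arm moves only by the tool drive_tool, never from a script. Its argument "commands" is a list of rows, each a list of 4 numbers: the shift along the tool's x, y, z in mm, then the turn about the tool's z in rad. A call has 1 to 20 rows; each row shifts and turns the commanded pose from where the row before left it, along the tool's axes as they then stand; what a row does not reach is not made up. A row lasts 1/10 s, in which the tool goes at most 50 mm and 8.59 degrees, less where a joint would pass 70% of its speed; a pose out of reach is approached as far as the arm can. A call with a gripper value outside its range is refused whole. "jaw" is the closure, from -1 (fully open) to 1 (shut), set as the call begins (left out, the last holds). The fingers move at their own pace and stop on an object; "grip_force" is the grip in N (left out, the last holds). Time passes only in rows, so rows that do not move let the fingers close. It gives the time, the measured TCP pose, the force, the opening and the grip force at its end, in the units of the state.
- monitor.state(): the state, without advancing time (a new reading comes with each control period).
- cams.read_camera(name): name is "side" or "top"; returns (picture, depth): 480x640x3 uint8, red, green, blue; 480x640 float32, mm along the optical axis (not along the pixel's ray), 0 where there is no reading.
- cams.camera_params(name): a dict with "mtx" (3x3 intrinsics, pixels), "D" ([k1, k2, p1, p2, k3] as OpenCV has them; the pictures are not rectified), "camera_from_world" (4x4, takes a point from world to camera coordinates). Camera axes: x right, y down, z forward; pixel columns grow to the right and rows downward; lengths in mm; the calibration is good to about 2 mm. A picture is of the moment at which its call begins. camera_params takes no time and is no camera call.
- arm.sign_off(): hands the job in; it is judged then, once.
Trained networks look in the newest picture that a camera, given by its name, has taken for a name from the list of things; names that differ only in an ending like _2 or _b are one class to them, and where a whole thing is asked for, a point or a joint stands for the part that bears it (a point fixed in the world has none). Each returns a list of dicts, best first, with "conf" (0 to 1); they miss things now and then, are a little off and sometimes report something else, mostly with a low value. They report only what shows in the picture. A call takes as long as a camera call.
- cams.recognise(camera, target): "point" ([x, y, z] in mm, in the coordinates of the camera as it stood for that picture, good to about 4 mm: the middle of the surface that is visible of it).
The state is a dict: "clock": time; "qpos": joint angles; "qvel": joint speeds; "effort": joint torques, N m; "position": TCP position; "tool_rot": TCP orientation; "force": force on the tool from outside, world axes, zero at the start; "wrist_torque": the same for the moment, N m; "finger_gap": finger opening in mm; "gripper_force": force on a finger pad.
Only numpy, scipy, OpenCV 4.12 (cv2) and the standard library are available. Lean on these libraries where they do the work, as an engineer would, in place of code of your own. Each camera call takes 0.05 s, during which the arm holds its last target. There are 200 camera calls.

## Working session

There is one attempt and no reset: what is moved stays moved. The work goes in short steps, Python scripts to look and compute and a tool call to move; the robot and the scene stay as the last step left them, time stands still between calls to the robot, and variables do not carry over. Pictures are saved under pics/ and viewed, at most 10 in all, crops included, and the job is handed in when it is done.

Besides the shell and the picture viewer there is one more tool, called after "Request:" as name(argument=value, ...) on one line, values as JSON. drive_tool: Moves the arm, as the interface text tells. Its arguments: {"type":"object","properties":{"commands":{"type":"array"},"jaw":{"type":"number"},"grip_force":{"type":"number"}},"required":["commands"]}

```bash
mkdir -p pics
cat > h.py <<'E'
import numpy as np, cv2
from workcell import monitor, cams, arm
def snap(n,tag):
    p,d=cams.read_camera(n); cv2.imwrite(f'pics/{n}_{tag}.png',p[:,:,::-1]); np.savez(f'{n}_{tag}.npz',p=p,d=d); return p,d
def cloud(n,d):
    c=cams.camera_params(n); h,w=d.shape
    uv=np.stack(np.meshgrid(np.arange(w),np.arange(h)),-1).reshape(-1,1,2).astype(np.float64)
    xy=cv2.undistortPoints(uv,c['mtx'],np.array(c['D'])).reshape(h,w,2)
    P=np.dstack([xy*d[...,None],d]); T=np.linalg.inv(c['camera_from_world'])
    W=P@T[:3,:3].T+T[:3,3]; W[d==0]=np.nan
    return W
def toworld(n,p):
    T=np.linalg.inv(cams.camera_params(n)['camera_from_world']); return T[:3,:3]@p+T[:3,3]
E
python3 - <<'E'
from h import *
for n in('top','side'):
    snap(n,'a')
    for t in('tray','pot_1','mat'):
        print(n,t,[(toworld(n,np.array(r['point'])).round(),round(r['conf'],2)) for r in cams.recognise(n,t)])
s=monitor.state(); print(s['clock'],s['tool_rot'],s['position'],s['force'],arm.hold_point_z)
E
```

```text
top tray [(array([528., -30.,   7.]), 0.89), (array([585., -20.,  22.]), 0.3)]
top pot_1 [(array([ 443., -336.,    2.]), 0.55), (array([529., -61.,  20.]), 0.48), (array([582., -23.,  23.]), 0.47)]
top mat [(array([ 445., -334.,    1.]), 0.97)]
side tray [(array([528., -44.,   4.]), 0.96)]
side pot_1 [(array([588., -29.,  28.]), 0.6), (array([531., -67.,  25.]), 0.51)]
side mat [(array([ 446., -341.,    1.]), 0.75)]
0.4 [ 2.12265877e-01  9.77211948e-01 -7.74060883e-05 -2.05581749e-05] [259.26624721 568.63476061 231.21198406] [ 0.25632569 -0.12174029 -1.03430036] 18.700000000000003
```

View pics/top_a.png

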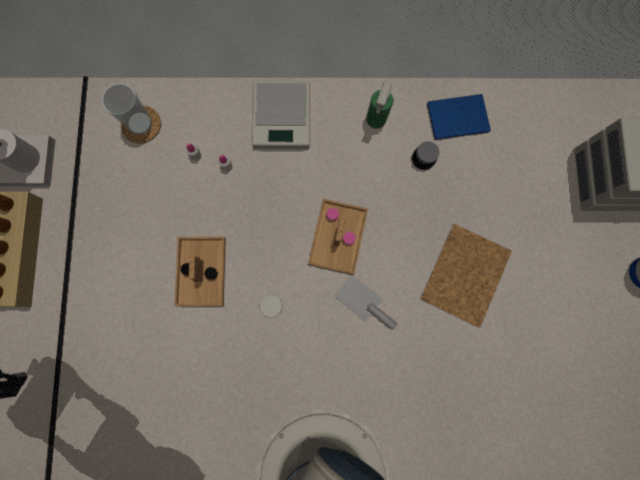

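View pics/side_a.png

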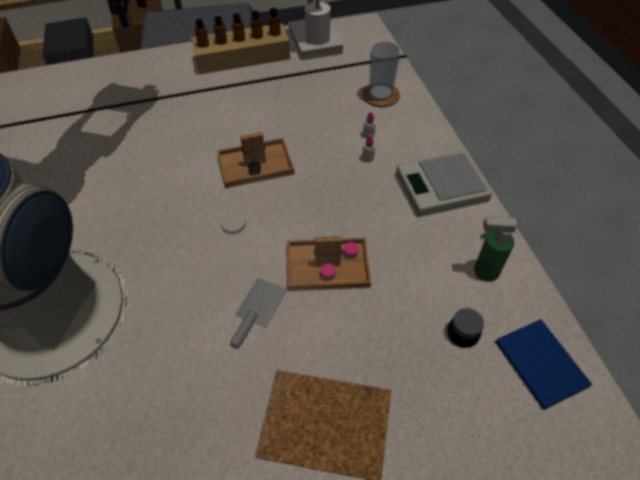

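The top view shows the pink-pot tray centred near (338,237), with pots at (333,214) and (349,239), and the mat near (466,275). The side view shows the tray near (328,263), its handle top near (328,238), and the mat near (326,424). Next I'll measure poses from both views.

```bash
cat > m.py <<'E'
from h import *
def rect(W,m,name,side=''):
    q=W[m][:,:2].astype(np.float32); (c,s,a)=cv2.minAreaRect(q); 
    if s[0]<s[1]: s=s[::-1]; a+=90
    a=(a+90)%180-90
    print(side,name,'c',np.round(c,1),'size',np.round(s,1),'long ang deg',round(a,1),'n',m.sum(),'zmed',np.nanmedian(W[m][:,2]).round(1))
def run(tag,tc,mc):
  for n in('top','side'):
    f=np.load(f'{n}_{tag}.npz'); W=cloud(n,f['d']); hsv=cv2.cvtColor(f['p'],cv2.COLOR_RGB2HSV)
    H,S,V=[hsv[...,i].astype(int) for i in range(3)]
    wood=(H>6)&(H<22)&(S>90); pink=((H>155)|(H<4))&(S>120)
    X,Y,Z=W[...,0],W[...,1],W[...,2]
    nt=np.hypot(X-tc[0],Y-tc[1])<115; nm=np.hypot(X-mc[0],Y-mc[1])<150
    big=lambda m:(lambda r:r[1]==1+np.argmax(r[2][1:,4]))(cv2.connectedComponentsWithStats(m.astype(np.uint8)))
    if mc[0]: rect(W,big(wood&nm&(Z<15)),'mat',n)
    t=nt&(wood|pink); rect(W,big(t&(Z<30)),'tray',n)
    rect(W,nt&(Z>14)&(Z<22)&wood,'rim',n)
    for lo in(40,75): rect(W,nt&(Z>lo)&(Z<100),f'handle>{lo}',n)
    print('handle top z',np.nanpercentile(Z[nt&(Z>40)&(Z<110)],[50,90,98]).round(1))
    k,l,st,ce=cv2.connectedComponentsWithStats((nt&pink).astype(np.uint8))
    for i in range(1,k):
        if st[i,4]>15: print('pot',np.nanmedian(W[l==i],0).round(1),st[i,4])
    print('table z',np.nanmedian(Z[nt&~wood&~pink&(np.hypot(X-tc[0],Y-tc[1])>100)]).round(1))
E
python3 -c "
from m import *
run('a',(530,-40),(445,-337))"
```

```text
top mat c [ 446.7 -336.6] size [200.  149.4] long ang deg -26.1 n 5322 zmed 2.3
top tray c [535.5 -36.7] size [160.4 108.6] long ang deg -13.0 n 2874 zmed 4.4
top rim c [535.3 -36.6] size [160.  108.4] long ang deg -13.1 n 378 zmed 16.8
top handle>40 c [534.3 -35.8] size [51.7 12.2] long ang deg -12.9 n 152 zmed 88.1
top handle>75 c [535.1 -36.1] size [50.  11.9] long ang deg -13.0 n 127 zmed 88.6
handle top z [88.1 90.7 92.1]
pot [586.3 -23.1  23.9] 113
pot [528.6 -62.   23.4] 114
table z -1.3
side mat c [ 446.3 -337.6] size [198.9 150.4] long ang deg -25.8 n 11001 zmed 3.6
side tray c [537.1 -31.7] size [159.6 126.8] long ang deg -12.6 n 3312 zmed 6.2
side rim c [535.7 -38.3] size [159.7 113.4] long ang deg -12.9 n 654 zmed 17.3
side handle>40 c [535.4 -38.9] size [52.  17.2] long ang deg -15.6 n 548 zmed 71.3
side handle>75 c [536.1 -39.1] size [48.8 17.2] long ang deg -15.7 n 247 zmed 87.7
handle top z [71.3 89.6 91.3]
pot [588.  -24.4  23.6] 182
pot [529.6 -63.4  24. ] 187
table z -0.6
```

Request:
drive_tool(commands=[[-10,-9,0,0],[-20,-17,0,0],[-28,-24,0,0],[-28,-24,0,0],[-28,-24,0,0],[-28,-24,0,0],[-28,-24,0,0],[-28,-24,0,0],[-28,-24,0,0],[-28,-24,0,0],[-28,-24,0,0],[-28,-24,0,0],[-28,-24,0,0],[-28,-24,0,0],[-28,-24,0,0],[-28,-24,0,0],[-28,-24,0,0],[-28,-24,0,0],[-20,-20,0,0],[-4,-6,0,0]], jaw=-1)

```text
clock: 2.4
position: [535.7, -39.3, 231.3]
tool_rot: [0.213, 0.977, -0.0, 0.0]
force: [-0.5, 0.5, -0.2]
finger_gap: 85.3
gripper_force: 0.0
```

Request:
drive_tool(commands=[[0,0,0,-0.1],[0,0,0,-0.1],[0,0,0,0],[0,0,0,0]])

```text
clock: 2.8
position: [534.7, -36.1, 231.3]
tool_rot: [0.115, 0.993, -0.0, -0.0]
force: [0.6, -0.2, -0.4]
finger_gap: 85.3
gripper_force: 0.0
```

```bash
cat > go.py <<'E'
import sys; from h import *; from scipy.spatial.transform import Rotation as R
x,y,z,a=map(float,sys.argv[1:]); s=monitor.state(); M=R.from_quat(s['tool_rot']).as_matrix()
yaw=np.degrees(np.arctan2(M[1,0],M[0,0])); e=(a-yaw+90)%180-90
print('t',s['clock'],'pos',s['position'].round(1) if hasattr(s['position'],'round') else s['position'],'yaw',yaw.round(2),'q',np.round(s['qpos'],2))
print('tool shift',(M.T@(np.array([x,y,z])-s['position'])).round(1),'turn',np.round(-np.radians(e),3), 'F',s['force'],s['finger_gap'],s['gripper_force'])
E
python3 go.py 535.4 -37.3 42 -13
```

```text
t 2.8 pos [534.7 -36.1 231.3] yaw 166.79 q [-0.18  0.37  1.56 -0.    1.21 -1.52]
tool shift [ -1.   -1.  189.3] turn -0.004 F [ 0.56439456 -0.231989   -0.35273663] 85.2926170733863 0.0
```

Request:
drive_tool(commands=[[-1,-1,9,0],[0,0,20,0],[0,0,20,0],[0,0,20,0],[0,0,20,0],[0,0,20,0],[0,0,20,0],[0,0,20,0],[0,0,20,0],[0,0,12,0],[0,0,8,0],[0,0,0,0],[0,0,0,0],[0,0,0,0]])

```text
clock: 4.2
position: [536.4, -37.6, 43.0]
tool_rot: [0.114, 0.994, -0.0, 0.001]
force: [-0.7, 1.1, 0.4]
finger_gap: 85.2
gripper_force: 0.0
```

```bash
python3 go.py 535.4 -37.3 42 -13; python3 -c "
from h import *
p,d=snap('side','b'); cv2.imwrite('pics/b_crop.png',cv2.resize(p[150:330,220:440,::-1],None,fx=3,fy=3))"
```

```text
t 4.2 pos [536.4 -37.6  43. ] yaw 166.94 q [-0.18  0.63  1.74  0.    0.76 -1.52]
tool shift [1. 0. 1.] turn -0.001 F [-0.7020972   1.13152718  0.37704214] 85.21808074122964 0.0
```

View pics/b_crop.png

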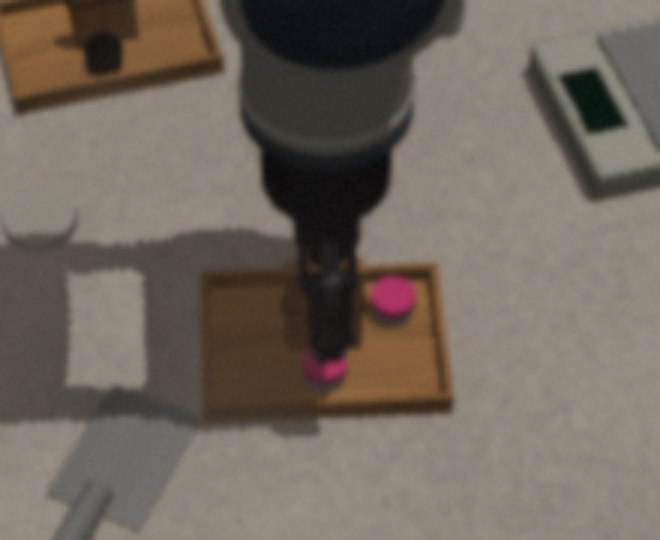

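The crop shows the gripper straddling the handle at about (330,310), with the near fingertip above the pot at (326,368) and both pots in the tray. Closing now.

Request:
drive_tool(commands=[[0,0,0,0],[0,0,0,0],[0,0,0,0],[0,0,0,0],[0,0,0,0],[0,0,0,0],[0,0,0,0],[0,0,0,0]], jaw=1, grip_force=60)

```text
clock: 5.05
position: [536.0, -37.5, 42.4]
tool_rot: [0.114, 0.994, -0.0, 0.0]
force: [-0.5, -1.8, 6.2]
finger_gap: 11.4
gripper_force: 59.4
```

Request:
drive_tool(commands=[[0,0,-2,0],[0,0,-4,0],[0,0,-6,0],[0,0,-8,0],[0,0,-8,0],[0,0,-8,0],[0,0,-8,0],[0,0,-8,0],[0,0,-8,0],[0,0,-6,0],[0,0,-4,0],[0,0,-2,0],[0,0,0,0],[0,0,0,0],[0,0,0,0]])

```text
clock: 6.55
position: [535.8, -37.5, 114.0]
tool_rot: [0.114, 0.994, 0.0, -0.0]
force: [-0.1, 0.1, -3.7]
finger_gap: 11.3
gripper_force: 58.3
```

```bash
python3 go.py 446.5 -337.2 115 -26; python3 -c "
from m import *
for n in('top','side'): p,d=snap(n,'c')
cv2.imwrite('pics/c_crop.png',cv2.resize(p[130:330,220:440,::-1],None,fx=3,fy=3))
"
```

```text
t 6.55 pos [535.8 -37.5 114. ] yaw 166.95 q [-0.18  0.52  1.69  0.    0.93 -1.52]
tool shift [  19.3 -312.1   -1. ] turn 0.226 F [-0.09785618  0.09518711 -3.71928814] 11.289375245619514 58.34017038345337
```

View pics/c_crop.png

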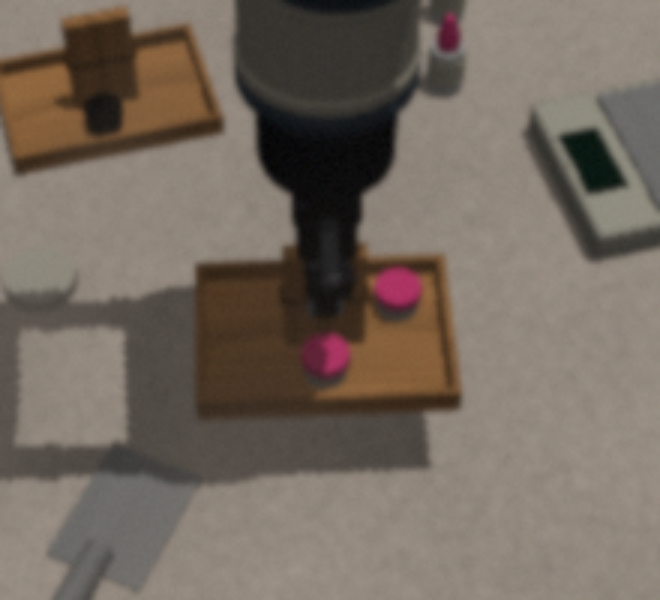

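The crop shows the tray level and well off the table, with its shadow clearly offset and both pots inside at (326,355) and (398,290). Carrying it gently to the mat.

Request:
drive_tool(commands=[[0,-4,0,0],[0.5,-8,0,0],[1,-12,0,0],[1,-16,0,0],[1,-19,0,0],[1.2,-19.4,0,0],[1.2,-19.4,0,0],[1.2,-19.4,0,0],[1.2,-19.4,0,0],[1.2,-19.4,0,0],[1.2,-19.4,0,0],[1.2,-19.4,0,0],[1.2,-19.4,0,0],[1.2,-19.4,0,0],[1.2,-19.4,0,0],[1,-19,0,0],[1,-16,0,0],[1,-12,0,0],[0.5,-8,0,0],[0,-4,0,0]])

```text
clock: 8.65
position: [446.6, -337.7, 114.2]
tool_rot: [0.114, 0.993, 0.0, -0.0]
force: [-0.3, 0.2, -3.7]
finger_gap: 11.4
gripper_force: 58.5
```

Request:
drive_tool(commands=[[0,0,0,0.01],[0,0,0,0.023],[0,0,0,0.04],[0,0,0,0.04],[0,0,0,0.04],[0,0,0,0.04],[0,0,0,0.023],[0,0,0,0.01],[0,0,0,0],[0,0,0,0],[0,0,0,0]])

```text
clock: 9.75
position: [447.0, -337.1, 114.3]
tool_rot: [0.225, 0.974, -0.0, 0.0]
force: [0.4, -0.9, -2.0]
finger_gap: 11.2
gripper_force: 58.5
```

```bash
python3 go.py 446.5 -337.2 46 -26; python3 -c "
from h import *
for n in('top','side'):
    p,d=snap(n,'d'); W=cloud(n,d); hsv=cv2.cvtColor(p,cv2.COLOR_RGB2HSV).astype(int); X,Y,Z=W[...,0],W[...,1],W[...,2]
    m=(np.hypot(X-446,Y+337)<115)&(hsv[...,1]>90)&(hsv[...,0]>6)&(hsv[...,0]<22)&(Z>55)&(Z<105)
    m&=Z>83 if n=='top' else True
    print(n,m.sum(),cv2.minAreaRect(W[m][:,:2].astype(np.float32)),np.nanpercentile(Z[m],[2,50,98]))
    print([(toworld(n,np.array(r['point'])).round(),round(r['conf'],2)) for r in cams.recognise(n,'tray')])
cv2.imwrite('pics/d_crop.png',cv2.resize(p[260:480,200:440,::-1],None,fx=2.7,fy=2.7))
"
```

```text
t 9.75 pos [ 447.  -337.1  114.3] yaw 154.02 q [-0.75  0.55  1.64 -0.    0.96 -1.87]
tool shift [ 0.4 -0.3 68.3] turn 0.0 F [ 0.35856036 -0.92577463 -1.99367151] 11.159731951386124 58.51190149784088
top 0 ((0.0, 0.0), (0.0, 0.0), 0.0) nan
[]
side 5662 ((446.7598571777344, -337.6453857421875), (112.00926971435547, 160.86825561523438), 64.35816955566406) [73.49151501 77.00683746 91.18754652]
[(array([ 445., -348.,   78.]), 0.66)]
  return np.nanmean(a, axis, out=out, keepdims=keepdims)
```

View pics/d_crop.png

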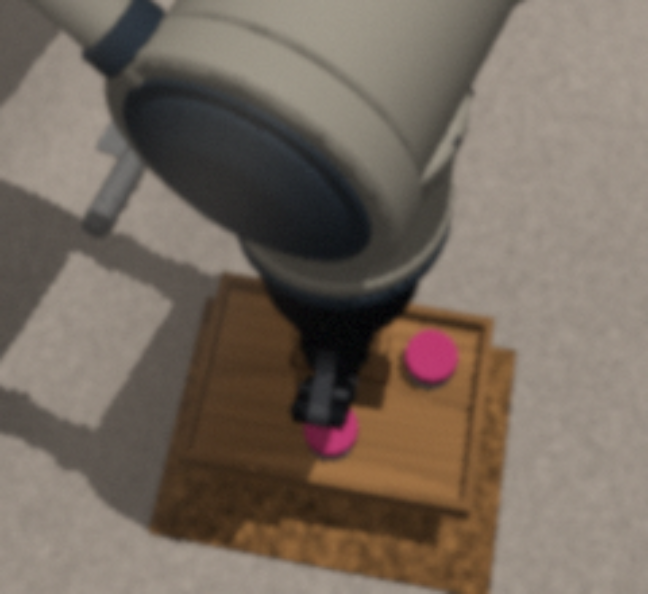

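The crop shows the tray held over the mat, aligned with it, with both pots inside at (331,432) and (431,357). Lowering it.

Request:
drive_tool(commands=[[0,0,2,0],[0,0,4,0],[0,0,6,0],[0,0,8,0],[0,0,8,0],[0,0,8,0],[0,0,8,0],[0,0,7,0],[0,0,5,0],[0,0,4,0],[0,0,2,0],[0,0,2,0],[0,0,1,0],[0,0,0.5,0],[0,0,0,0],[0,0,0,0]])

```text
clock: 11.55
position: [447.0, -337.2, 48.9]
tool_rot: [0.225, 0.974, -0.0, 0.0]
force: [0.8, 0.8, -3.2]
finger_gap: 11.3
gripper_force: 58.5
```

Request:
drive_tool(commands=[[0,0,0.5,0],[0,0,0.5,0],[0,0,0.5,0],[0,0,0.5,0],[0,0,0,0],[0,0,0,0]])

```text
clock: 12.15
position: [446.9, -337.1, 46.7]
tool_rot: [0.225, 0.974, 0.0, -0.0]
force: [-0.0, -0.2, -3.9]
finger_gap: 11.4
gripper_force: 58.5
```

Not yet in contact (the force still reads the tray's weight).

Request:
drive_tool(commands=[[0,0,0.5,0],[0,0,0.3,0],[0,0,0.2,0],[0,0,0,0],[0,0,0,0],[0,0,0,0]])

```text
clock: 12.75
position: [447.0, -337.2, 46.4]
tool_rot: [0.225, 0.974, -0.0, 0.0]
force: [-2.4, 2.7, 10.7]
finger_gap: 11.5
gripper_force: 60.7
```

Contact: the force has changed sign. Release and retreat upward.

Request:
drive_tool(commands=[[0,0,0,0],[0,0,0,0]], grip_force=20)

```text
clock: 12.95
position: [447.0, -337.2, 46.4]
tool_rot: [0.225, 0.974, -0.0, 0.0]
force: [-2.6, 3.2, 10.0]
finger_gap: 11.1
gripper_force: 60.7
```

Request:
drive_tool(commands=[[0,0,0,0],[0,0,0,0],[0,0,0,0],[0,0,0,0],[0,0,0,0],[0,0,0,0],[0,0,0,0],[0,0,0,0]], jaw=-1)

```text
clock: 13.75
position: [447.0, -337.1, 45.8]
tool_rot: [0.225, 0.974, 0.0, -0.0]
force: [0.4, 0.8, 0.9]
finger_gap: 85.5
gripper_force: 0.0
```

Request:
drive_tool(commands=[[0,0,-3,0],[0,0,-7,0],[0,0,-12,0],[0,0,-15,0],[0,0,-15,0],[0,0,-15,0],[0,0,-15,0],[0,0,-15,0],[0,0,-15,0],[0,0,-15,0],[0,0,-15,0],[0,0,-10,0],[0,0,-4,0],[0,0,0,0],[0,0,0,0],[0,0,0,0]])

```text
clock: 15.35
position: [446.7, -336.9, 201.1]
tool_rot: [0.225, 0.974, 0.0, -0.0]
force: [1.3, 1.2, 0.4]
finger_gap: 85.6
gripper_force: 0.0
```

```bash
python3 -c "
from m import *
for n in('top','side'): p,d=snap(n,'e')
cv2.imwrite('pics/e_crop.png',cv2.resize(p[260:480,200:440,::-1],None,fx=2.7,fy=2.7))
W=cloud('side',d); Z=W[...,2]; hsv=cv2.cvtColor(p,cv2.COLOR_RGB2HSV).astype(int)
m=(np.hypot(W[...,0]-446,W[...,1]+337)<110)&(Z>16.5)&(Z<28)&(hsv[...,1]>90)&(hsv[...,0]>6)&(hsv[...,0]<22); rect(W,m,'rim','side')
m=(np.hypot(W[...,0]-446,W[...,1]+337)<60)&(Z>80)&(Z<100)&(hsv[...,1]>90); rect(W,m,'handle','side')
"
```

```text
side rim c [ 447.2 -336.9] size [160.9 112.4] long ang deg -25.9 n 1174 zmed 21.4
side handle c [ 458.9 -343.3] size [23.7 12.6] long ang deg -23.3 n 156 zmed 92.6
```

View pics/e_crop.png

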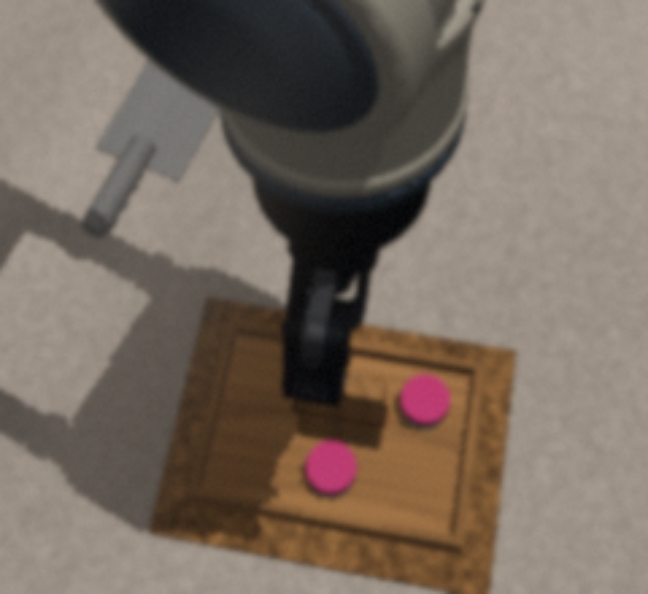

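The crop shows the tray centred and aligned on the mat, with both pots inside at (331,467) and (426,400) and the gripper clear above. The rim fit puts its centre within 1 mm of the mat's.

```bash
python3 -c "
from workcell import arm
print(arm.sign_off())"
```

```text
the job is handed in; nothing more can be done
None
```

The tray with the pink-lidded pots is on the cork mat, its centre within about 1 mm and its long sides within 1° of the mat's, with both pots inside; I let go, moved clear and handed the job in at about 15 s, but sign-off returned no verdict.

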